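# Put the hammer away in the carver's tool tray

## Task

Pick up the steel-headed hammer from the horn carver's counter, gripping the handle near its balance point just behind the head; lift it clear of the counter and pause for a second so you see it hang level. Then, keeping it level, lay it down (do not drop it) flat in the wide empty bay of the wooden tool tray, lengthwise, with its head at the end that has the tall end board, and let go. Leave the wooden mallet where it lies.

Things in the scene. Friction and masses are not known exactly. Their poses are not given: they have to be found in the camera images.
- hammer_balance (a point): Hammer lying on its side: steel head (24 mm along the handle, 78 across, 26 thick) on a pale wooden handle, 298 mm long, 0.37 kg. Origin: its balance point, on the handle's centre line, 13 mm above what it lies on; handle here 22 mm wide, 22 high. x runs along the handle to the head, z up. Head centre at x = 48 mm, front end at 66, butt at -232, so mid-length is x = -83.
- tray_bay (a point): Fixed wooden tool tray 366 x 190 mm with a wide empty bay and a narrow bay of files. Origin: centre of the wide bay, on its floor, 6 mm above the counter. x runs along the bay to the tall end board (56 mm above the counter), y to the narrow bay, z up. Bay inside 350 x 116 mm, other walls 24 mm above the counter. A hammer centred in it, head to the board, has its balance point at x = 83 mm, y = 0.
- mallet_centre (a point): Bystander: wooden mallet with a blocky wooden head 55 x 105 x 40 mm and a round handle with a bulbous end, 282 mm long. Origin on the handle's centre line, 20 mm above the counter; x runs along the handle to the head, whose centre is at x = 50 mm; the handle ends at x = -205. It and the hammer lie side by side, either one on the left.

How it is judged:
By the outcome, as a careful person would: the job done as asked, in the order asked, and still so for the second after the job is handed in, with the robot touching nothing.
It also fails if it takes over 51 s, if anything falls off the work surface, if the arm or the gripper's body presses on something with over 40 N, if the wrist force passes 120 N, or if a joint passes its speed limit or range.

## Robot

A 6-joint arm with a two-finger parallel gripper is mounted at the origin on the work surface. World frame = base frame: x ahead of the robot, y to its left, z up, the work surface at z = 0. Lengths are in m, angles in rad, forces in N, time in s.
With the tool pointing down it reaches from about 0.25 to 0.775 m from the base axis. Payload 8.9 kg.
Tool frame: the origin (TCP) lies between the finger pads; the fingertips stand 17 mm ahead of it and the grasp point (between the pads) lies 2 mm behind it; z points along the fingers, y is the line along which they close (so a half turn about z gives the same grasp; the last joint's range is limited). The gripper opens to 85 mm and grips with 20 to 120 N. Pads are 22 mm wide; open, the fingers measure 114 mm over their backs; the gripper's body (76 mm by 85 mm) begins 54 mm behind the grasp point. The pads swing forward as they close: fully open they stand 13 mm farther back than shut.
Start: joints at [-1.337, 0.291, -0.153, 1.127, 0, 1.431], TCP at [0.191, -0.489, 0.248] pointing down, gripper open.
Joint ranges: [-2.52, 2.52], [-0.91, 1.74], [-1.3, 1.37], [-1.96, 2.02], [-1.52, 1.47], [-3.14, 3.14]. Speed limits (rad/s): [2.22, 2.22, 2.79, 3.14, 3.14, 3.14].

## Interface

Orientations are given as a unit quaternion [w, x, y, z].
In Python, from cell import ctrl gives the robot as it stands. The module is installed in compiled form; this text tells all that it offers.
- The arm moves only by the shell command python3 -m pendant 'ROWS' [FORCE]. ROWS is JSON, a list of rows, each a list of 7 numbers: the shift along the tool's x, y, z each as a share of 400 mm, from -1 to 1, then the turn, a rotation vector about the tool's x, y, z each as a share of pi/2 rad, from -1 to 1, then the opening in per cent of the stroke, from 0 (shut) to 100 (fully open). In form: [[x, y, z, ax, ay, az, hand], ...]. A call has 1 to 20 rows; each row is the pose to reach, as a shift and turn from the pose commanded when the call began, along the tool's axes at that moment; what a row does not reach only later rows make up. A row lasts 1/12 s, in which the tool goes at most 41.7 mm and 7.16 degrees, less where a joint would pass 70% of its speed; a pose out of reach is approached as far as the arm can. A call with a number of a shift or a turn outside -1 to 1 is refused whole. A call with a gripper value outside its range is refused whole. The fingers move at their own pace and stop on an object; FORCE is the grip in N (left out, the last holds). Time passes only in rows, so rows that repeat a pose let the fingers close. It gives the time, the measured TCP pose, the force, the opening and the grip force at its end, in the units of the state.
- ctrl.sense(): the state, without advancing time (a new reading comes with each control period).
- ctrl.read_camera(name): name is "side" or "top"; returns the picture (420x560x3 uint8, red, green, blue); there is no depth.
- ctrl.camera_model(name): a dict with "mtx" (3x3 intrinsics, pixels), "dist_coeffs" ([k1, k2, p1, p2, k3] as OpenCV has them; the pictures are not rectified), "R" (3x3) and "t" (3): a world point X has camera coordinates R X + t. Camera axes: x right, y down, z forward; pixel columns grow to the right and rows downward; lengths in m; the calibration is good to about 2 mm. A picture is of the moment at which its call begins. camera_model takes no time and is no camera call.
- ctrl.finish_job(): hands the job in; it is judged then, once.
Trained networks look in the newest picture that a camera, given by its name, has taken for a name from the list of things; names that differ only in an ending like _2 or _b are one class to them, and where a whole thing is asked for, a point or a joint stands for the part that bears it (a point fixed in the world has none). Each returns a list of dicts, best first, with "conf" (0 to 1); they miss things now and then, are a little off and sometimes report something else, mostly with a low value. They report only what shows in the picture. A call takes as long as a camera call.
- ctrl.cut_out(camera, target): "region" (420x560 bool, what is visible of it) and "uv" ([column, row] in pixels, amid what is visible of it).
The state is a dict: "clock": time; "joints": joint angles; "dq": joint speeds; "effort": joint torques, N m; "tool_pos": TCP position; "tcp_rot": TCP orientation; "wrist_force": force on the tool from outside, world axes, zero at the start; "torque": the same for the moment, N m; "finger_gap": opening from 0.0 (shut) to 1.0 (fully open); "finger_force": force on a finger pad.
Only numpy, scipy, OpenCV 4.12 (cv2) and the standard library are available. Lean on these libraries where they do the work, as an engineer would, in place of code of your own. Each camera call takes 0.05 s, during which the arm holds its last target. There are 200 camera calls.

## Working session

There is one attempt and no reset: what is moved stays moved. The work goes in short steps, Python scripts to look and compute and a shell command to move; the robot and the scene stay as the last step left them, time stands still between calls to the robot, and variables do not carry over. Pictures are saved under pics/ and viewed, at most 10 in all, crops included, and the job is handed in when it is done.

```bash
mkdir -p pics
cat > h.py <<'E'
import numpy as np, cv2
from cell import ctrl
def ray(cam,uv,z):
    m=ctrl.camera_model(cam);K=np.array(m["mtx"]);R=np.array(m["R"]);t=np.array(m["t"])
    p=cv2.undistortPoints(np.array(uv,float).reshape(-1,1,2),K,np.array(m["dist_coeffs"])).reshape(-1,2)
    d=np.c_[p,np.ones(len(p))]@R; c=-R.T@t
    return c+d*((z-c[2])/d[:,2])[:,None]
def snap(cam,name):
    im=ctrl.read_camera(cam); cv2.imwrite(f"pics/{name}.png",im[:,:,::-1]); return im
E
python3 - <<'E'
from h import *
print(ctrl.sense())
ims=[snap(c,c+"0") for c in ("top","side")]
cv2.imwrite("pics/top0.png",ims[0][:,:,::-1])
for c in ("top","side"):
    m=ctrl.camera_model(c);print(c,-np.array(m["R"]).T@np.array(m["t"]))
    for n in ("hammer_balance","tray_bay","mallet_centre"):
        for r in ctrl.cut_out(c,n):
            g=r["region"].astype(np.uint8);q=cv2.findNonZero(g)
            print(c,n,round(r["conf"],2),np.round(r["uv"]),g.sum(),cv2.boundingRect(q),cv2.boxPoints(cv2.minAreaRect(q)).round().tolist())
            if r["conf"]>.5: np.save(f"m_{c}_{n}.npy",g)
E
```

```text
{'clock': 0.0, 'joints': array([-1.33732131e+00,  2.91264216e-01, -1.54136859e-01,  1.12669185e+00,
       -2.17249893e-05,  1.43149572e+00]), 'dq': array([-0.00175403, -0.00086141,  0.00046678, -0.00132059,  0.00163445,
        0.00028182]), 'effort': array([-1.46797989e-03, -5.37140930e+01,  3.31373763e+01,  1.59262918e-02,
       -3.20225918e-04, -6.20674882e-06]), 'tool_pos': array([ 0.19110499, -0.48853229,  0.2477367 ]), 'tcp_rot': array([-6.47071558e-04,  9.82679813e-01,  1.85310457e-01, -4.13658746e-05]), 'wrist_force': array([ 0.46279302, -0.16659034,  0.01958617]), 'torque': array([-0.05188303,  0.01169352,  0.01184288]), 'finger_force': 0.0, 'finger_gap': 0.9988485455718923}
top [ 0.43350013 -0.05868375  0.95058378]
top hammer_balance 0.89 [430. 237.] 2257 (415, 171, 39, 151) [[415.0, 171.0], [453.0, 171.0], [453.0, 321.0], [415.0, 321.0]]
top tray_bay 0.58 [154. 255.] 15888 (78, 155, 141, 204) [[77.0, 178.0], [170.0, 153.0], [220.0, 334.0], [127.0, 360.0]]
top mallet_centre 0.87 [324. 183.] 3062 (295, 155, 55, 146) [[294.0, 157.0], [348.0, 154.0], [355.0, 299.0], [301.0, 301.0]]
side [ 0.34371642 -0.90562696  0.63430555]
side hammer_balance 0.9 [292. 318.] 3646 (188, 292, 190, 44) [[188.0, 294.0], [377.0, 292.0], [377.0, 333.0], [188.0, 335.0]]
side tray_bay 0.82 [233. 152.] 7211 (144, 109, 169, 86) [[142.0, 149.0], [302.0, 102.0], [317.0, 155.0], [158.0, 202.0]]
side mallet_centre 0.59 [318. 236.] 3090 (205, 202, 153, 52) [[202.0, 219.0], [353.0, 200.0], [359.0, 247.0], [208.0, 266.0]]
```

View pics/top0.png

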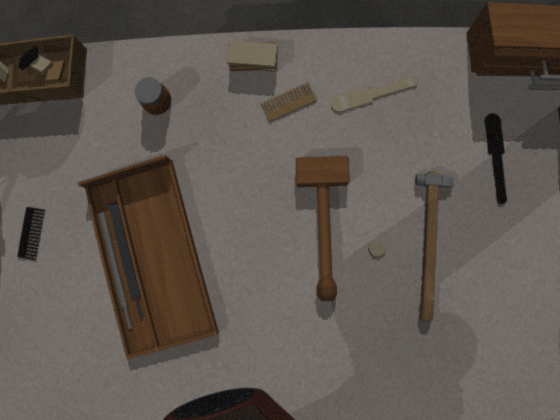

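View pics/side0.png

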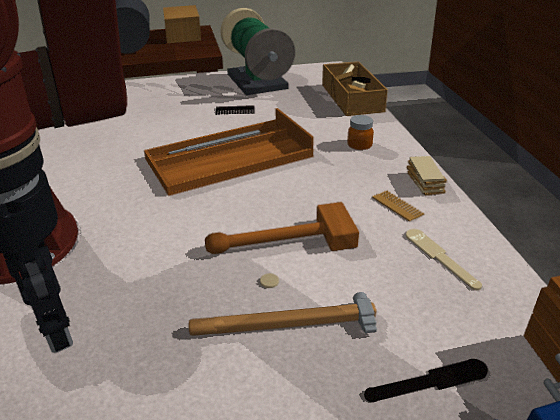

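The top picture shows the hammer with its head at about (436,180) and its butt at (427,318). The mallet is to its left. The tray's tall board is at the top end, (80–170, 160–185), and the wide bay is on the tray's right side. The side view agrees. Next I fit the poses.

```bash
cat > fit.py <<'E'
from h import *
from scipy.optimize import least_squares
def proj(cam,X):
    m=ctrl.camera_model(cam);R=np.array(m["R"])
    return cv2.projectPoints(np.array(X,float),cv2.Rodrigues(R)[0],np.array(m["t"]),np.array(m["mtx"]),np.array(m["dist_coeffs"]))[0].reshape(-1,2)
def place(p,L):
    L=np.array(L,float);c,s=np.cos(p[2]),np.sin(p[2])
    return np.c_[p[0]+c*L[:,0]-s*L[:,1],p[1]+s*L[:,0]+c*L[:,1],L[:,2]]
def hammer(g,z=.013):
    ys,xs=np.nonzero(g);P=ray("top",np.c_[xs,ys],z)[:,:2]
    d=np.linalg.svd(P-P.mean(0),full_matrices=False)[2][0]
    for _ in range(3):
        s=P@d;b=s.min()
        q=P[(s>b+.01)&(s<b+.22)];m=q.mean(0);d2=np.linalg.svd(q-m,full_matrices=False)[2][0];d=d2*np.sign(d2@d)
    s=(P-m)@d;w=lambda a:np.ptp((P-m)[a]@np.array([-d[1],d[0]]))
    if w(s>s.max()-.05)<w(s<s.min()+.05): d=-d;s=-s
    return m,d,s
E
python3 - <<'E'
from fit import *
g=np.load("m_top_hammer_balance.npy")
m,d,s=hammer(g)
print("len",np.ptp(s),"yaw",np.arctan2(d[1],d[0]),"bal from front",m+d*(s.max()-.066),"from butt",m+d*(s.min()+.232))
# tray: corners
L=[[-.183,-.066,.024],[-.183,.124,.024],[.183,.124,.056],[.183,-.066,.056]]
uv={"top":[[216,331],[127,356],[80,184],[168,158]],"side":[[169,190],[146,151],[277,110],[313,152]]}
# near-base corners identified in views
f=lambda p,cs:np.concatenate([(proj(c,place(p,L))-uv[c]).ravel() for c in cs])
P0=ray("top",[[165,255]],.006)[0]
for cs in (["top"],["side"],["top","side"]):
    r=least_squares(f,[P0[0],P0[1],.2],args=(cs,));print(cs,r.x,np.round(r.fun,1))
p=r.x
ims=[]
bal=m+d*((s.max()-.066+s.min()+.232)/2);hp=[*bal,np.arctan2(d[1],d[0])]
for c in("top","side"):
    im=cv2.imread(f"pics/{c}0.png")
    for z in(.006,.024):
        cv2.polylines(im,[proj(c,place(p,[[a*.175,b*.058,z] for a,b in((-1,-1),(-1,1),(1,1),(1,-1))])).round().astype(int)],True,(0,255,0))
    for q in proj(c,place(hp,[[0,0,.013],[.066,0,.013],[-.232,0,.013],[.048,.039,.013],[.048,-.039,.013]])): cv2.circle(im,tuple(int(v) for v in q.round()),2,(0,0,255),-1)
    ims.append(cv2.resize(im[130:345,70:470] if c=="top" else im[90:345,140:400],(800,400) if c=="top" else (408,400)))
cv2.imwrite("pics/ov_t.png",ims[0]);cv2.imwrite("pics/ov_s.png",ims[1])
print(hp)
st=ctrl.sense()
E
```

```text
len 0.299896616757342 yaw -0.1295159495336256 bal from front [ 0.55522812 -0.33547255] from butt [ 0.55334739 -0.33522759]
['top'] [0.4692696  0.20762626 0.25484048] [ 1.8  3.7 -0.1  2.8 -1.4 -2.8 -0.9 -4. ]
['side'] [0.46653662 0.18218767 0.22811221] [-4.6  1.9 -2.5  2.4  4.2  1.8  3.6 -9.8]
['top', 'side'] [0.46888068 0.20370197 0.24867066] [  3.3   4.2   1.2   2.7   0.9  -3.2   1.7  -3.9  -2.8  -2.8  -2.2  -1.
   1.8  -2.    1.8 -14.8]
[np.float64(0.5542877562588506), np.float64(-0.3353500716196086), np.float64(-0.1295159495336256)]
```

View pics/ov_t.png

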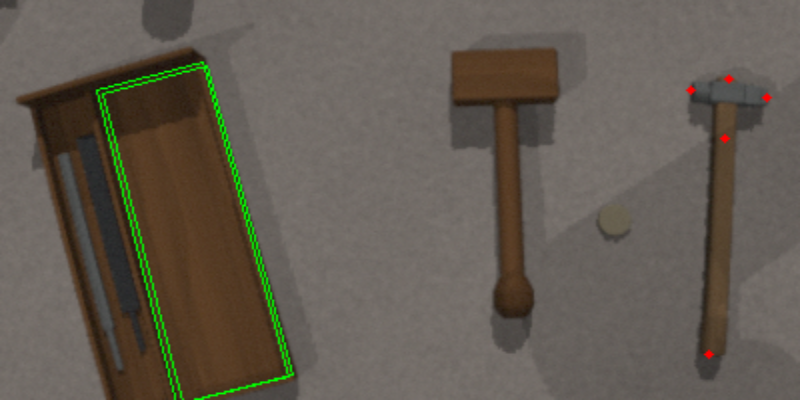

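View pics/ov_s.png

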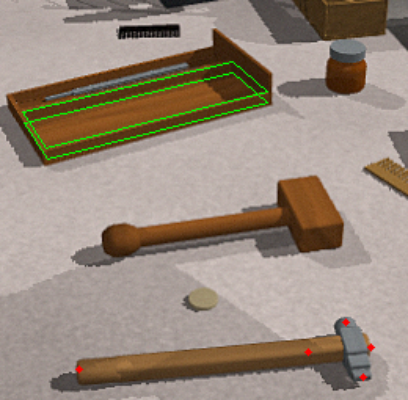

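The hammer points line up with it. The tray fit is off because of poor corner picks, so I'll zoom in on the tray.

Run:
```python
import cv2,numpy as np
a=cv2.imread("pics/top0.png")[145:370,70:230];b=cv2.imread("pics/side0.png")[95:205,135:325]
g=lambda i:cv2.convertScaleAbs(i,alpha=1.7)
o=np.zeros((590,800,3),np.uint8)
A=cv2.resize(g(a),None,fx=2.5,fy=2.5);B=cv2.resize(g(b),None,fx=2.1,fy=2.1)
o[:A.shape[0],:A.shape[1]]=A;o[:B.shape[0],400:400+B.shape[1]]=B
cv2.imwrite("pics/tray.png",o)
```

```text
(no output)
```

View pics/tray.png

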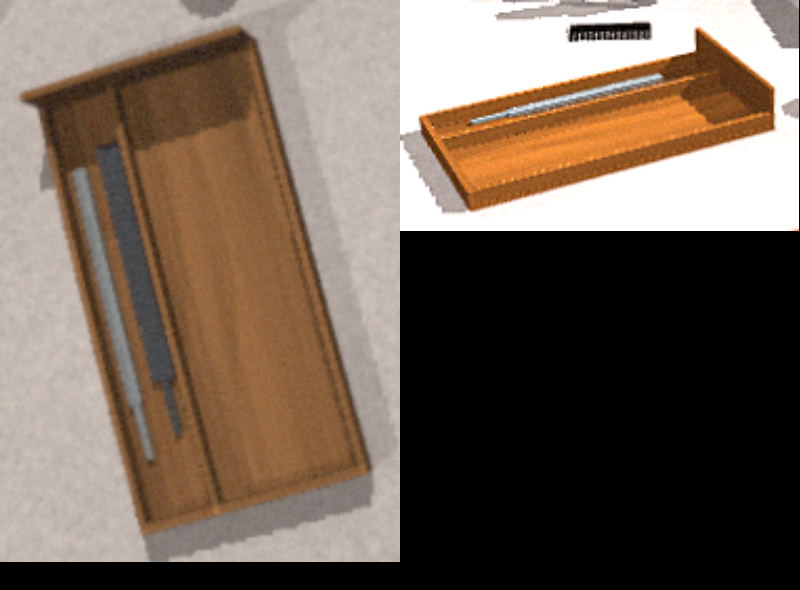

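```bash
cat >> fit.py <<'E'
def tray():
    Ln=[[-.183,-.066,.024],[-.183,.124,.024],[.183,.124,.056],[.183,-.066,.056]]
    o={"top":(Ln,[[218,332.2],[128.4,357.8],[78.8,183.8],[166.8,155.8]]),
       "side":(Ln+[[-.183,-.066,0],[.183,-.066,0]],[[168.3,186.4],[145,152.1],[276.4,109.3],[312.6,137.9],[169.3,194],[312.6,156.9]])}
    out=[]
    for cs in (["top"],["side"],["top","side"]):
        f=lambda p:np.concatenate([(proj(c,place(p,o[c][0]))-o[c][1]).ravel() for c in cs])
        r=least_squares(f,[.47,.2,.25]);out.append((r.x,r.fun))
    return out
E
python3 - <<'E'
from fit import *
T=tray()
for x,f in T: print(x.round(4),f.round(1))
p=T[2][0];t=place(p,[[.083,0,.019]])[0];print("target balance",t,"yaw",p[2])
from scipy.spatial.transform import Rotation as Ro
st=ctrl.sense();q=st["tcp_rot"];R=Ro.from_quat(np.r_[q[1:],q[0]]);print(R.as_matrix().round(3))
h=np.array([.5543,-.3353,.013]);print("shift tool (share)",R.inv().apply(h-st["tool_pos"])/.4)
print("pad axis yaw",np.arctan2(*R.as_matrix()[[1,0],1]), "want", -.1295+np.pi/2)
E
```

```text
[0.4692 0.2071 0.2665] [ 1.1  1.8 -0.   1.4 -0.8 -1.6 -0.5 -1.9]
[0.4691 0.2067 0.2683] [-1.   0.7 -1.8 -1.8  0.8 -2.   1.6 -2.  -0.6  2.4  1.1 -0.3]
[0.4692 0.207  0.2671] [ 1.1  1.8  0.1  1.5 -0.8 -1.5 -0.5 -1.8 -1.   0.5 -1.7 -1.9  0.9 -2.1
  1.7 -2.  -0.6  2.3  1.1 -0.3]
target balance [0.54921528 0.22892058 0.019     ] yaw 0.2670555317139413
[[ 0.931  0.364 -0.   ]
 [ 0.364 -0.931  0.   ]
 [ 0.    -0.    -1.   ]]
shift tool (share) [ 0.98513816 -0.02675755  0.58811944]
pad axis yaw -1.1979939253359784 want 1.4412963267948966
```

```bash
python3 -m pendant '[[0.985,-0.0268,0.3,0,0,0.32,70],[0.985,-0.0268,0.3,0,0,0.32,70],[0.985,-0.0268,0.3,0,0,0.32,70],[0.985,-0.0268,0.3,0,0,0.32,70],[0.985,-0.0268,0.3,0,0,0.32,70],[0.985,-0.0268,0.3,0,0,0.32,70],[0.985,-0.0268,0.3,0,0,0.32,70],[0.985,-0.0268,0.3,0,0,0.32,70],[0.985,-0.0268,0.3,0,0,0.32,70],[0.985,-0.0268,0.3,0,0,0.32,70],[0.985,-0.0268,0.3,0,0,0.32,70],[0.985,-0.0268,0.3,0,0,0.32,70],[0.985,-0.0268,0.3,0,0,0.32,70],[0.985,-0.0268,0.3,0,0,0.32,70],[0.985,-0.0268,0.3,0,0,0.32,70]]'
python3 - <<'E'
from fit import *
from scipy.spatial.transform import Rotation as Ro
st=ctrl.sense();q=st["tcp_rot"];M=Ro.from_quat(np.r_[q[1:],q[0]]).as_matrix();print(M.round(3),np.arctan2(M[1,0],M[0,0]),st["joints"])
print("tool shift",M.T@(np.array([.5543,-.3353,.018])-st["tool_pos"])/.4)
snap("side","side1")
E
```

```text
clock: 1.65
tool_pos: [0.5533, -0.3364, 0.129]
tcp_rot: [0.0, 0.998, -0.066, 0.0]
wrist_force: [0.2, -0.3, 0.1]
finger_gap: 0.698
finger_force: 0.0
[[ 0.991 -0.131  0.   ]
 [-0.131 -0.991 -0.001]
 [ 0.     0.    -1.   ]] -0.1314026256484222 [-6.58965107e-01  6.01952765e-01  1.77163327e-02  9.86052452e-01
 -2.40209478e-04  2.61403019e+00]
tool shift [ 0.00195486 -0.00320316  0.27742173]
```

View pics/side1.png

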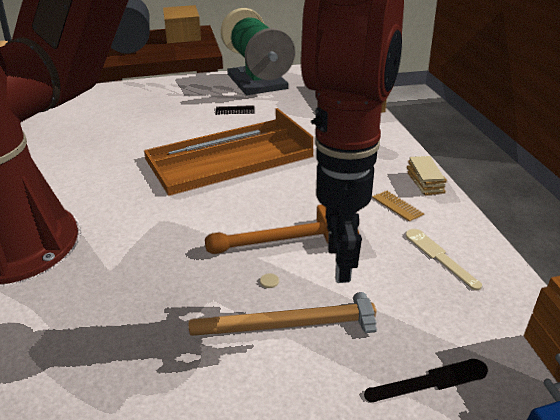

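The gripper is above the hammer's head end. Placing at the tray would need joint 6 at about 3.27, which is out of range, so I'll turn half around now; the grasp stays the same.

```bash
python3 -m pendant '[[0,0,0,0,0,-1,70],[0,0,0,0,0,-1,70],[0,0,0,0,0,-1,70],[0,0,0,0,0,-1,70],[0,0,0,0,0,-1,70],[0,0,0,0,0,-1,70],[0,0,0,0,0,-1,70],[0,0,0,0,0,-1,70],[0,0,0,0,0,-1,70],[0,0,0,0,0,-1,70],[0,0,0,0,0,-1,70],[0,0,0,0,0,-1,70],[0,0,0,0,0,-1,70]]' >/dev/null
python3 -m pendant '[[0,0,0,0,0,-1,70],[0,0,0,0,0,-1,70],[0,0,0,0,0,-1,70],[0,0,0,0,0,-1,70],[0,0,0,0,0,-1,70],[0,0,0,0,0,-1,70],[0,0,0,0,0,-1,70],[0,0,0,0,0,-1,70],[0,0,0,0,0,-1,70],[0,0,0,0,0,-1,70],[0,0,0,0,0,-1,70],[0,0,0,0,0,-1,70],[0,0,0,0,0,-1,70],[0,0,0,0,0,-1,70]]'
python3 - <<'E'
from fit import *
from scipy.spatial.transform import Rotation as Ro
st=ctrl.sense();q=st["tcp_rot"];M=Ro.from_quat(np.r_[q[1:],q[0]]).as_matrix();print(M.round(3),np.arctan2(M[1,0],M[0,0]),st["joints"])
print("tool shift",M.T@(np.array([.5543,-.3353,.018])-st["tool_pos"])/.4)
E
```

```text
clock: 3.95
tool_pos: [0.5536, -0.3363, 0.129]
tcp_rot: [0.0, 0.064, 0.998, -0.0]
wrist_force: [-0.1, -0.8, -0.3]
finger_gap: 0.702
finger_force: 0.0
[[-0.992  0.128  0.001]
 [ 0.128  0.992 -0.001]
 [-0.001 -0.    -1.   ]] 3.0135655765409752 [-6.58608153e-01  6.02120757e-01  1.79742971e-02  9.85907608e-01
 -6.75842276e-05 -5.30580970e-01]
tool shift [-0.00118383  0.00278029  0.27738077]
```

```bash
python3 -m pendant '[[-0.001,0.003,0.07,0,0,0,70],[-0.001,0.003,0.13,0,0,0,70],[-0.001,0.003,0.18,0,0,0,70],[-0.001,0.003,0.22,0,0,0,70],[-0.001,0.003,0.25,0,0,0,70],[-0.001,0.003,0.265,0,0,0,70],[-0.001,0.003,0.277,0,0,0,70],[-0.001,0.003,0.277,0,0,0,70],[-0.001,0.003,0.277,0,0,0,70]]' 
python3 -m pendant '[[0,0,0,0,0,0,40],[0,0,0,0,0,0,30],[0,0,0,0,0,0,20],[0,0,0,0,0,0,0],[0,0,0,0,0,0,0],[0,0,0,0,0,0,0],[0,0,0,0,0,0,0],[0,0,0,0,0,0,0],[0,0,0,0,0,0,0],[0,0,0,0,0,0,0]]' 80
```

```text
clock: 4.7
tool_pos: [0.5552, -0.3347, 0.0182]
tcp_rot: [0.0, 0.065, 0.998, -0.0]
wrist_force: [0.1, -0.2, -0.2]
finger_gap: 0.703
finger_force: 0.0
clock: 5.53
tool_pos: [0.5553, -0.3346, 0.0185]
tcp_rot: [0.001, 0.065, 0.998, -0.0]
wrist_force: [-0.7, 0.6, 5.2]
finger_gap: 0.241
finger_force: 79.7
```

```bash
python3 -m pendant '[[0,0,-0.01,0,0,0,0],[0,0,-0.03,0,0,0,0],[0,0,-0.06,0,0,0,0],[0,0,-0.1,0,0,0,0],[0,0,-0.15,0,0,0,0],[0,0,-0.2,0,0,0,0],[0,0,-0.25,0,0,0,0],[0,0,-0.29,0,0,0,0],[0,0,-0.32,0,0,0,0],[0,0,-0.34,0,0,0,0],[0,0,-0.35,0,0,0,0],[0,0,-0.35,0,0,0,0]]'
python3 -m pendant '[[0,0,0,0,0,0,0],[0,0,0,0,0,0,0],[0,0,0,0,0,0,0],[0,0,0,0,0,0,0],[0,0,0,0,0,0,0],[0,0,0,0,0,0,0],[0,0,0,0,0,0,0],[0,0,0,0,0,0,0],[0,0,0,0,0,0,0],[0,0,0,0,0,0,0],[0,0,0,0,0,0,0],[0,0,0,0,0,0,0],[0,0,0,0,0,0,0],[0,0,0,0,0,0,0],[0,0,0,0,0,0,0],[0,0,0,0,0,0,0]]'
python3 - <<'E'
from fit import *
from scipy.spatial.transform import Rotation as Ro
st=ctrl.sense();q=st["tcp_rot"];M=Ro.from_quat(np.r_[q[1:],q[0]]).as_matrix();print(M.round(3),st["torque"],st["wrist_force"])
im=snap("side","side2")
for r in ctrl.cut_out("side","hammer_balance")[:1]:
    ys,xs=np.nonzero(r["region"]);print(r["conf"],xs.min(),ys[xs==xs.min()].mean(),xs.max())
    # butt centre on the vertical plane through hammer axis
    u=xs.min()+2;px=[u,ys[xs==u].mean()]
    yaw=np.arctan2(M[1,0],M[0,0])-np.pi
    for pt in (px,[u+50,ys[xs==u+50].mean()]):
        a=ray("side",[pt],0)[0];b=ray("side",[pt],.2)[0];n=np.array([-np.sin(yaw),np.cos(yaw),0])
        k=n@(st["tool_pos"]-a)/(n@(b-a));X=a+k*(b-a);print("pt",X,"along",(X-st["tool_pos"])@[np.cos(yaw),np.sin(yaw),0],"z rel tcp",X[2]-st["tool_pos"][2])
E
```

```text
clock: 6.53
tool_pos: [0.5551, -0.3345, 0.1586]
tcp_rot: [0.001, 0.065, 0.998, -0.0]
wrist_force: [1.1, -0.5, -4.3]
finger_gap: 0.239
finger_force: 78.3
clock: 7.87
tool_pos: [0.5548, -0.3343, 0.1575]
tcp_rot: [0.0, 0.065, 0.998, -0.0]
wrist_force: [0.0, -0.4, -3.6]
finger_gap: 0.241
finger_force: 78.3
[[-0.992  0.13   0.   ]
 [ 0.13   0.992 -0.   ]
 [-0.    -0.    -1.   ]] [ 0.01714576 -0.02553954  0.00680435] [ 0.04647683 -0.42311055 -3.61632687]
0.88 177 256.5 385
pt [ 0.32478896 -0.30428884  0.15011963] along -0.2319872058055278 z rel tcp -0.007409610469074457
pt [ 0.39504658 -0.3134657   0.14998536] along -0.16113279334998362 z rel tcp -0.007543879545405974
```

View pics/side2.png

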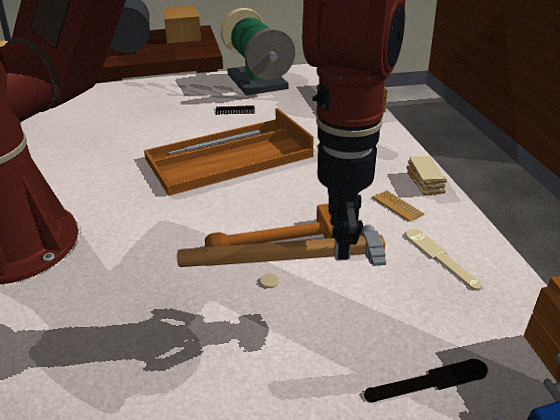

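The side view shows the hammer hanging level above the counter, with its butt at (178,257) and its head at (375,245). The slope along the handle is under 1 mm. The mallet hasn't moved. Carrying it over now.

```bash
python3 -m pendant '[[0.003,0.02,0,0,0,-0.005,0],[0.008,0.06,0,0,0,-0.01,0],[0.017,0.12,0,0,0,-0.02,0],[0.026,0.18,0,0,0,-0.033,0],[0.034,0.24,0,0,0,-0.045,0],[0.043,0.3,0,0,0,-0.055,0],[0.051,0.36,0,0,0,-0.066,0],[0.06,0.42,0,0,0,-0.077,0],[0.068,0.48,0,0,0,-0.088,0],[0.077,0.54,0,0,0,-0.1,0],[0.085,0.6,0,0,0,-0.11,0],[0.092,0.65,0,0,0,-0.12,0],[0.097,0.68,0,0,0,-0.125,0],[0.099,0.7,0,0,0,-0.126,0],[0.099,0.7,0,0,0,-0.126,0]]'
cat > go.py <<'E'
from fit import *
from scipy.spatial.transform import Rotation as Ro
def go(x,y,z,yaw):
    st=ctrl.sense();q=st["tcp_rot"];M=Ro.from_quat(np.r_[q[1:],q[0]]).as_matrix()
    T=Ro.from_matrix(np.array([[-np.cos(yaw),np.sin(yaw),0],[-np.sin(yaw),-np.cos(yaw),0],[0,0,1]])@np.diag([1,-1,-1])).as_matrix()
    print("shift",(M.T@(np.array([x,y,z])-st["tool_pos"])/.4).round(4),"turn",(Ro.from_matrix(M.T@T).as_rotvec()/(np.pi/2)).round(4),st["joints"].round(2))
E
python3 -c "from go import *;go(.5492,.2289,.1575,.267)"
```

```text
clock: 9.22
tool_pos: [0.5517, -0.0503, 0.1576]
tcp_rot: [0.0, -0.035, 0.999, 0.0]
wrist_force: [0.2, -0.2, -4.1]
finger_gap: 0.244
finger_force: 78.5
shift [-4.220e-02  6.967e-01  4.000e-04] turn [ 1.000e-04  1.000e-04 -1.257e-01] [-0.22  0.41 -0.23  0.93  0.   -0.29]
```

```bash
python3 -m pendant '[[-0.001,0.02,0,0,0,-0.005,0],[-0.004,0.06,0,0,0,-0.01,0],[-0.007,0.12,0,0,0,-0.02,0],[-0.011,0.18,0,0,0,-0.033,0],[-0.015,0.24,0,0,0,-0.045,0],[-0.018,0.3,0,0,0,-0.055,0],[-0.022,0.36,0,0,0,-0.066,0],[-0.025,0.42,0,0,0,-0.077,0],[-0.029,0.48,0,0,0,-0.088,0],[-0.033,0.54,0,0,0,-0.1,0],[-0.036,0.6,0,0,0,-0.11,0],[-0.039,0.65,0,0,0,-0.12,0],[-0.041,0.68,0,0,0,-0.125,0],[-0.042,0.697,0,0,0,-0.126,0],[-0.042,0.697,0,0,0,-0.126,0],[-0.042,0.697,0,0,0,-0.126,0]]'
python3 - <<'E'
from go import *
go(.5492,.2289,.0255,.267)
snap("top","top3")
for r in ctrl.cut_out("top","hammer_balance")[:1]:
    m,d,s=hammer(r["region"],.150);print(r["conf"],np.arctan2(d[1],d[0]),np.ptp(s),"butt",m+d*s.min(),"bal",m+d*(s.min()+.232))
print(place([.4692,.207,.267],[[.083,0,0],[-.149,0,0]]))
E
```

```text
clock: 10.55
tool_pos: [0.5497, 0.227, 0.1574]
tcp_rot: [-0.0, -0.132, 0.991, -0.0]
wrist_force: [-0.7, 0.1, -4.2]
finger_gap: 0.242
finger_force: 78.5
shift [-1.000e-04  5.200e-03  3.297e-01] turn [-0.0003 -0.0002 -0.0011] [ 0.27  0.48 -0.11  0.98 -0.    0.  ]
0.86 0.18185773200211555 0.29857861629235327 butt [0.32239948 0.176702  ] bal [0.55057366 0.21866082]
[[0.54925904 0.22889863 0.        ]
 [0.32547955 0.167688   0.        ]]
```

View pics/top3.png

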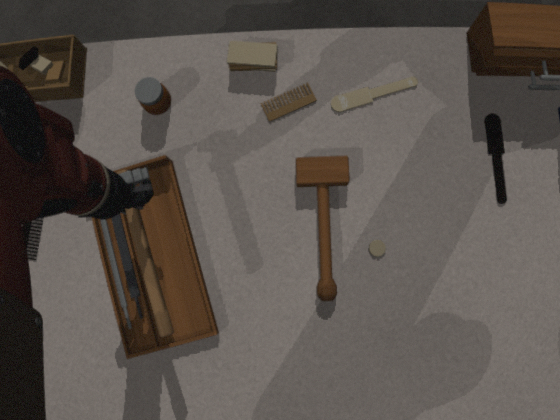

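The top view shows the hammer over the wide bay, head toward the tall board and butt near (165,335). I'll check its direction from the mask centreline before lowering it.

Run:
```python
from go import *
ctrl.read_camera("top")
g=ctrl.cut_out("top","hammer_balance")[0]["region"]
im=cv2.imread("pics/top3.png");
rows=[r for r in range(215,330,12) if g[r].any()]
C=np.array([[np.nonzero(g[r])[0].mean(),r] for r in rows]);W=[int(g[r].sum()) for r in rows]
P=ray("top",C,.15);print(W,P[:,:2].round(3).tolist());k=np.polyfit(P[:,0],P[:,1],1);print(np.arctan(k[0]))
e=proj("top",place([.5497,.227,.267],[[-.232,0,.15],[-.05,0,.15],[0,0,.15],[.066,0,.15]]))
o=im.copy();c,_=cv2.findContours(g.astype(np.uint8),0,1);cv2.drawContours(o,c,-1,(0,255,0))
for q in e:cv2.circle(o,tuple(int(v) for v in q.round()),1,(0,0,255),-1)
cv2.imwrite("pics/z3.png",np.hstack([cv2.resize(cv2.convertScaleAbs(x[145:365,70:230],alpha=1.8),None,fx=2.5,fy=2.5) for x in(im,o)]))
ctrl.read_camera("side");g=ctrl.cut_out("side","hammer_balance")[0]["region"];ys,xs=np.nonzero(g);n=xs.min()
for u in(n+2,n+60):
  print("side",u,ray("side",[[u,ys[xs==u].mean()]],.15)[0])
```

```text
[15, 15, 15, 14, 15, 15, 14, 14, 15, 17] [[0.532, 0.222], [0.511, 0.217], [0.49, 0.211], [0.469, 0.204], [0.448, 0.198], [0.428, 0.193], [0.407, 0.187], [0.387, 0.181], [0.366, 0.175], [0.346, 0.169]]
0.2788909143991239
side 167 [0.32805645 0.17007983 0.15      ]
side 225 [0.4579123  0.20418221 0.15      ]
```

View pics/z3.png

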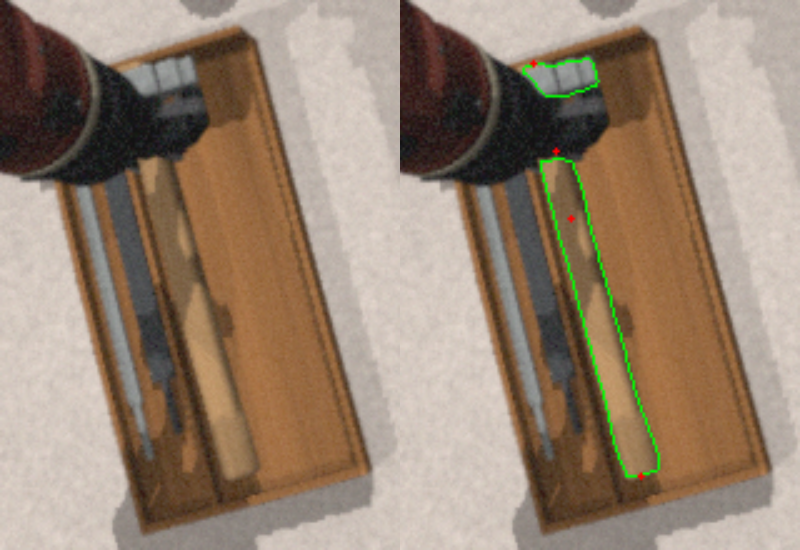

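The direction is 0.28, within 0.01 of the tray's, and the butt is where expected, so the hammer is centred. Lowering it gently.

```bash
python3 -m pendant '[[0,0.004,0.02,0,0,0.007,0],[0,0.004,0.06,0,0,0.007,0],[0,0.004,0.11,0,0,0.007,0],[0,0.004,0.16,0,0,0.007,0],[0,0.004,0.2,0,0,0.007,0],[0,0.004,0.24,0,0,0.007,0],[0,0.004,0.27,0,0,0.007,0],[0,0.004,0.295,0,0,0.007,0],[0,0.004,0.31,0,0,0.007,0],[0,0.004,0.32,0,0,0.007,0],[0,0.004,0.325,0,0,0.007,0],[0,0.004,0.325,0,0,0.007,0],[0,0.004,0.325,0,0,0.007,0]]'
```

```text
clock: 11.93
tool_pos: [0.5496, 0.2294, 0.028]
tcp_rot: [0.0, -0.127, 0.992, 0.0]
wrist_force: [0.3, -0.2, -3.1]
finger_gap: 0.241
finger_force: 78.6
```

```bash
python3 -m pendant '[[0,0,0.003,0,0,0,0],[0,0,0.005,0,0,0,0],[0,0,0.006,0,0,0,0],[0,0,0.006,0,0,0,0]]'
```

```text
clock: 12.27
tool_pos: [0.5492, 0.2293, 0.0252]
tcp_rot: [0.0, -0.127, 0.992, 0.0]
wrist_force: [-0.7, -0.1, -3.9]
finger_gap: 0.24
finger_force: 78.6
```

Not touching yet, so I'll go on in small steps.

```bash
python3 -m pendant '[[0,0,0.002,0,0,0,0],[0,0,0.003,0,0,0,0],[0,0,0.003,0,0,0,0]]'
```

```text
clock: 12.52
tool_pos: [0.5493, 0.2293, 0.0245]
tcp_rot: [0.0, -0.127, 0.992, 0.0]
wrist_force: [-1.5, -1.5, 4.2]
finger_gap: 0.24
finger_force: 79.7
```

The tray now bears the weight. Letting go with a partial opening, then rising straight up.

```bash
python3 -m pendant '[[0,0,0,0,0,0,28],[0,0,0,0,0,0,33],[0,0,0,0,0,0,40],[0,0,0,0,0,0,48],[0,0,0,0,0,0,48],[0,0,0,0,0,0,48]]'
python3 -m pendant '[[0,0,-0.01,0,0,0,48],[0,0,-0.03,0,0,0,48],[0,0,-0.06,0,0,0,48],[0,0,-0.1,0,0,0,48],[0,0,-0.15,0,0,0,48],[0,0,-0.2,0,0,0,48],[0,0,-0.26,0,0,0,48],[0,0,-0.32,0,0,0,48],[0,0,-0.38,0,0,0,48],[0,0,-0.38,0,0,0,48]]'
python3 -m pendant '[[0.2,-0.1,0,0,0,0,48],[0.4,-0.3,0,0,0,0,48],[0.4,-0.5,0,0,0,0,48],[0.4,-0.7,0,0,0,0,48],[0.4,-0.7,0,0,0,0,48],[0.4,-0.7,0,0,0,0,48],[0.4,-0.7,0,0,0,0,48],[0.4,-0.7,0,0,0,0,48],[0.4,-0.7,0,0,0,0,48],[0.4,-0.7,0,0,0,0,48],[0.4,-0.7,0,0,0,0,48]]'
python3 - <<'E'
from go import *
snap("top","top4")
g=ctrl.cut_out("top","hammer_balance")[0]["region"]
m,d,s=hammer(g,.019);print(np.arctan2(d[1],d[0]),np.ptp(s),"bal",m+d*(s.min()+.232))
E
```

```text
clock: 13.02
tool_pos: [0.5492, 0.2293, 0.0239]
tcp_rot: [0.0, -0.127, 0.992, 0.0]
wrist_force: [0.1, 0.4, 0.7]
finger_gap: 0.481
finger_force: 0.0
clock: 13.85
tool_pos: [0.5516, 0.23, 0.1816]
tcp_rot: [0.004, -0.127, 0.992, 0.001]
wrist_force: [0.7, 0.7, 1.0]
finger_gap: 0.478
finger_force: 0.0
clock: 14.77
tool_pos: [0.4648, -0.082, 0.1761]
tcp_rot: [0.0, -0.127, 0.992, 0.0]
wrist_force: [0.5, 0.4, -1.5]
finger_gap: 0.475
finger_force: 0.0
0.2532872879925806 0.30109951610136226 bal [0.54870329 0.22759302]
```

View pics/top4.png

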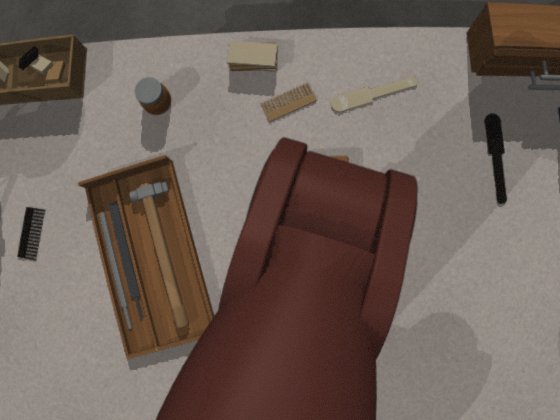

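The top view shows the hammer lying flat and lengthwise in the wide bay, with its head at (150,192) by the tall board and its butt at (182,330). The arm is clear of everything.

```bash
python3 -m pendant '[[0,0,0,0,0,0,48],[0,0,0,0,0,0,48],[0,0,0,0,0,0,48],[0,0,0,0,0,0,48],[0,0,0,0,0,0,48]]'; python3 -c "
from cell import ctrl
print(ctrl.finish_job())"
```

```text
clock: 15.28
tool_pos: [0.465, -0.0816, 0.1759]
tcp_rot: [-0.0, -0.127, 0.992, 0.0]
wrist_force: [0.3, 0.2, -0.1]
finger_gap: 0.477
finger_force: 0.0
the job is handed in; nothing more can be done
None
```

The hammer is lying flat and lengthwise in the wide bay with its head at the tall board, after hanging level for over a second; I did not touch the mallet, and the job was handed in at 15.3 s.

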